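# Lock an anchor stud into a T-slot rail and prove it with a pull

### The arm

A 6-joint arm with a two-finger parallel gripper is mounted at the origin on a cart in front of the work surface, level with it; the furniture and walls round the work are solid. World frame = base frame: x ahead of the robot, y to its left, z up, the work surface at z = 0. Lengths are in m, angles in rad, forces in N, time in s.
With the tool pointing down it reaches from about 0.275 to 0.725 m from the base axis. Payload 5.6 kg.
Tool frame: the origin (TCP) lies midway between the tips of the shut fingers; the grasp point (between the pads) lies 19 mm behind it; z points along the fingers, x is the direction in which the jaws open and shut, and the axes are right-handed (so a half turn about z gives the same grasp; the last joint's range is limited). The gripper opens to 85 mm and grips with 20 to 120 N. Pads are 22 mm wide; open, the fingers measure 114 mm over their backs; the gripper's body (76 mm by 85 mm) begins 54 mm behind the grasp point. The pads swing forward as they close: fully open they stand 13 mm farther back than shut.
Start: joints at [-0.851, 0.255, 0.108, 0, -1.424, -0.285], TCP at [0.232, -0.499, 0.196] pointing down, gripper open.
Joint ranges: [-2.95, 2.95], [-1.21, 1.97], [-1.09, 1.5], [-2.87, 1.71], [-2.94, -0.07], [-3.05, 3.05]. Speed limits (rad/s): [2.57, 2.57, 3.14, 3.14, 3.14, 3.14].

### API

Orientations are given as a 3x3 rotation matrix whose columns are the frame's x, y, z axes.
In Python, from station import status, capture, workorder, boxes_of, outline_of, place_of gives the robot as it stands.
- The arm moves only by the tool move_arm, never from a script. Its argument "motion" is a list of rows, each a list of 6 numbers: the shift along the tool's x, y, z in units of 40 mm (1.0 is 40 mm), then the turn, a rotation vector about the tool's x, y, z in units of 8 degrees (1.0 is 8 degrees). In form: [[x, y, z, rx, ry, rz], ...]. A call has 1 to 8 rows; each row is the pose to reach, as a shift and turn from the pose measured when the call began, along the tool's axes at that moment; what a row does not reach only later rows make up. A row lasts 1/10 s, in which the tool goes at most 50 mm and 8.59 degrees, less where a joint would pass 70% of its speed; a pose out of reach is approached as far as the arm can. A call with a gripper value outside its range is refused whole. "grip" is the opening, from -1 (shut) to 1 (fully open), set as the call begins (left out, the last holds). The fingers move at their own pace and stop on an object; "force" is the grip in N (left out, the last holds). Time passes only in rows, so rows that repeat a pose let the fingers close. It gives the time, the measured TCP pose, the force and the opening at its end, in the units of the state.
- status.observe(): the state, without advancing time (a new reading comes with each control period).
- capture(name): name is "side" or "top"; returns a dict with "pixels" (400x640x3 uint8, red, green, blue), "intrinsics" (3x3 intrinsics, pixels), "D" ([k1, k2, p1, p2, k3] as OpenCV has them; the pictures are not rectified), "rvec" (rotation vector, rad) and "tvec" (3), from world to camera coordinates, as OpenCV has them. Camera axes: x right, y down, z forward; pixel columns grow to the right and rows downward; lengths in m; the calibration is good to about 2 mm. A picture is of the moment at which its call begins. There is no depth.
- workorder.finish_job(): hands the job in, once; it reports no verdict.
Trained networks look in a picture, given as the dict that the camera call returned (one of the last four; its "shot" number tells which), for a name from the list of things; names that differ only in an ending like _2 or _b are one class to them, and where a whole thing is asked for, a point or a joint stands for the part that bears it (a point fixed in the world has none). Each returns a list of dicts, best first, with "conf" (0 to 1); they miss things now and then, are a little off and sometimes report something else, mostly with a low value. They report only what shows in the picture. A call takes as long as a camera call. They do not tell look-alikes from the thing itself.
- boxes_of(picture, query): "box" ([left, top, right, bottom] in pixels, round what is visible of it).
- outline_of(picture, query): "pixels" (400x640 bool, what is visible of it) and "box" ([left, top, right, bottom] in pixels, round what is visible of it).
- place_of(picture, query): "point" ([column, row] in pixels: a listed point, or the origin of a listed thing).
The state is a dict: "time_s": time; "qpos": joint angles; "joint_velocities": joint speeds; "tau": joint torques, N m; "tcp_pos": TCP position; "eef_rot": TCP orientation; "wrist_force": force on the tool from outside, world axes, zero at the start; "ft_torque": the same for the moment, N m; "grip_width": finger opening in m.
Only numpy, scipy, OpenCV 4.12 (cv2) and the standard library are available. Lean on these libraries where they do the work, as an engineer would, in place of code of your own. Each camera call takes 0.05 s, during which the arm holds its last target.

### The job

Lower the orange anchor stud head-down into the wide pocket of the T-slot rail and slide it along the slot until it is fully home against the closed end. There, prove that it holds: pull it straight up against the holding strips under the lips with a steady 15 N (give or take 5 N) for two seconds, never loading the rail with more than 30 N. Then let the stud down, release it and leave it standing upright at the closed end; leave the loose hardware nearby where it lies.

Things in the scene. Friction and masses are not known exactly. Their poses are not given: they have to be found in the camera images.
- rail: T-slot anchor rail fixed to the bench, 170 (x) x 64 (y) x 33 mm high, dark steel, bright top, a screw head 6.5 mm high at each end. Origin: centre of its underside on the bench; x runs from pocket to closed end of the slot, z up. Lips z 25 to 33 mm; below them a cavity 40 mm wide from its floor at z 6 mm, in which holding strips hang under the lips, out of sight, lower faces at z 18 to 23 mm.
- rail_pocket (a point): centre of the mouth of the octagonal pocket, 40 mm across flats, open down to the cavity's floor; at the level of the rail's top (33 mm above the bench), 41 mm behind the rail's origin along its x. From the pocket a slot 16 mm wide leads 64 mm in +x to its closed end.
- rail_seat (a point): point on the slot's centre line, level with the rail's top, over which the stud's axis stands when its neck touches the closed end; 78 mm ahead of rail_pocket along the rail's x, between two yellow lines painted on the lips
- stud_grip (a point): on the stud's axis, mid-height of its orange grip, 59 mm above the underside. Loose round stud 85 mm tall, 0.11 to 0.23 kg, starting upright on the bench. From below: steel head 30 mm across, 9 mm thick; neck 12 mm across up to 30 mm; collar 36 mm across, 30 to 35 mm; orange grip 24 mm across, 35 to 79 mm; dark cap 23 mm across, 79 to 85 mm.
- stud_foot (a point): centre of the stud's underside; z is the stud's axis, up. Standing in the slot it is 6 mm above the bench. Slide it low: raised over 2 mm, the head may catch on the strips. Lifted there by 3 to 8 mm (different each time, not given), the head meets the strips from below; that contact is stiff (a fraction of a mm makes the whole pull), so set the pull by measured force.
- shackle: loose steel bow shackle lying flat, 103x80x19 mm; origin at the centre of its underside; leave it
- hex_nut: loose hexagon nut, 35x40x18 mm; origin at the centre of its underside; leave it
- square_tube: loose square steel tube off-cut, 75x32x32 mm; origin at the centre of its underside; leave it
- bolt: loose hexagon bolt lying down, 35x74x31 mm; origin at the centre of its underside; leave it
Mind the look-alikes: they are no part of the job. What is shaped like the part that bears stud_grip but blue is not meant.

How it is judged:
On the way, in this order (a step that is already met when the one before it is completed fails the run):
1. the stud's head is under the lips and the stud is fully home at the closed end of the slot (axis within 5 mm of rail_seat), upright (horizontal distance between stud_foot and rail_seat below 0.005 m and z of stud_foot in the frame of rail between 0.003 and 0.017 m and angle between stud_foot's own z axis and vertical below 0.15 rad), for 0.2 s.
2. there the stud is pulled up against the holding strips with 9 to 21 N, without a break for 1.5 s (all of step 1 and z of stud_foot in the frame of rail above 0.0085 m and contact force between stud and strips between 9 and 21 N), for 1.5 s.
At the end, for the whole second after the job is handed in: the stud stands released, still and upright (within 0.15 rad) on the floor of the slot, head under the lips, its axis within 5 mm of rail_seat (all of step 1 and z of stud_foot in the frame of rail below 0.008 m and linear speed of stud below 0.02 m/s); the robot touches nothing.
It fails at once if the rail is loaded by anything with more than 30 N (contact force between anything else and rail above 30 N).
It fails at once if the shackle is moved by more than 20 mm (distance of shackle from where it was at the start of the episode above 0.02 m).
It fails at once if the hex nut is moved by more than 20 mm (distance of hex_nut from where it was at the start of the episode above 0.02 m).
It fails at once if the square tube is moved by more than 20 mm (distance of square_tube from where it was at the start of the episode above 0.02 m).
It fails at once if the bolt is moved by more than 20 mm (distance of bolt from where it was at the start of the episode above 0.02 m).
It also fails if it takes over 67 s, if anything falls off the work surface, if the arm or the gripper's body presses on something with over 40 N, if the wrist force passes 120 N, or if a joint passes its speed limit or range.

## Working session

There is one attempt and no reset: what is moved stays moved. The work goes in short steps, Python scripts to look and compute and a tool call to move; the robot and the scene stay as the last step left them, time stands still between calls to the robot, and variables do not carry over. Pictures are saved under pics/ and viewed, and the job is handed in when it is done.

Besides the shell and the picture viewer there is one more tool, called after "Request:" as name(argument=value, ...) on one line, values as JSON. move_arm: Moves the arm, as the interface text tells. Its arguments: {"type":"object","properties":{"motion":{"type":"array"},"grip":{"type":"number"},"force":{"type":"number"}},"required":["motion"]}

```bash
ls; mkdir -p pics; cat > h.py <<'E'
import numpy as np, cv2
from station import status, capture, workorder, boxes_of, outline_of, place_of
def save(p,n,crop=None,s=1):
    im=p["pixels"][:,:,::-1].copy()
    if crop: l,t,r,b=crop; im=im[t:b,l:r]
    if s!=1: im=cv2.resize(im,None,fx=s,fy=s,interpolation=cv2.INTER_CUBIC)
    cv2.imwrite(f"pics/{n}.png",im)
def ray(p,uv):
    u=cv2.undistortPoints(np.array([[uv]],float),np.array(p["intrinsics"]),np.array(p["D"])).ravel()
    R=cv2.Rodrigues(np.array(p["rvec"],float))[0]; t=np.array(p["tvec"],float).ravel()
    c=-R.T@t; d=R.T@np.array([u[0],u[1],1]); return c,d/np.linalg.norm(d)
def atz(p,uv,z):
    c,d=ray(p,uv); return c+d*(z-c[2])/d[2]
def tri(rs):
    A=0;b=0
    for c,d in rs:
        M=np.eye(3)-np.outer(d,d); A=A+M; b=b+M@c
    x=np.linalg.solve(A,b); return x,[np.linalg.norm((np.eye(3)-np.outer(d,d))@(x-c)) for c,d in rs]
def proj(p,X):
    return cv2.projectPoints(np.array(X,float).reshape(-1,1,3),np.array(p["rvec"],float),np.array(p["tvec"],float),np.array(p["intrinsics"]),np.array(p["D"]))[0].reshape(-1,2)
E
python3 - <<'E'
from h import *
print(status.observe())
P={}
for n in("side","top"):
    p=capture(n); save(p,n+"0"); P[n]=p
    c,d=ray(p,[320,200]); print(n,c.round(3),d.round(3))
for n,p in P.items():
    for q in["stud_grip","stud_foot","rail_pocket","rail_seat","rail"]:
        print(n,q,[(np.round(r["point"],1).tolist(),round(r["conf"],2)) for r in place_of(p,q)][:4])
E
```

```text
pics
{'time_s': 0.0, 'qpos': array([-8.51394753e-01,  2.55755637e-01,  1.06985418e-01, -4.78894490e-04,
       -1.42387499e+00, -2.84594951e-01]), 'joint_velocities': array([-0.0004192 ,  0.00118464,  0.00209843,  0.00100106,  0.00046462,
       -0.00077363]), 'tau': array([ 3.54682939e-03, -3.86628842e+01,  2.37939566e+01,  5.36493570e+00,
       -6.12102667e-03, -1.12185990e-05]), 'tcp_pos': array([ 0.23149242, -0.49828971,  0.19508309]), 'eef_rot': array([[-4.21170222e-01,  9.06981202e-01, -8.61937055e-04],
       [ 9.06979606e-01,  4.21171099e-01,  1.70287644e-03],
       [ 1.90749990e-03, -6.45584821e-05, -9.99998179e-01]]), 'wrist_force': array([-0.0119281 , -0.25649342, -0.19191808]), 'ft_torque': array([-0.04085016, -0.04278585, -0.00857391]), 'grip_width': 0.08503007860550267}
side [ 0.207 -1.128  0.74 ] [ 0.207  0.847 -0.489]
top [0.358 0.044 1.601] [ 0.084  0.003 -0.996]
side stud_grip [([322.9, 241.8], 0.94), ([330.7, 270.2], 0.6)]
side stud_foot [([320.4, 260.7], 0.94), ([292.0, 188.7], 0.67), ([332.6, 287.7], 0.62)]
side rail_pocket [([293.4, 190.1], 0.84)]
side rail_seat [([292.0, 176.0], 0.66)]
side rail [([291.4, 191.6], 0.8)]
top stud_grip [([420.7, 215.7], 0.65), ([388.9, 213.0], 0.59)]
top stud_foot [([381.8, 214.5], 0.49), ([415.8, 216.3], 0.49)]
top rail_pocket [([277.0, 214.2], 0.82)]
top rail_seat [([253.8, 212.1], 0.87)]
top rail [([262.5, 213.8], 0.7)]
```

View pics/side0.png

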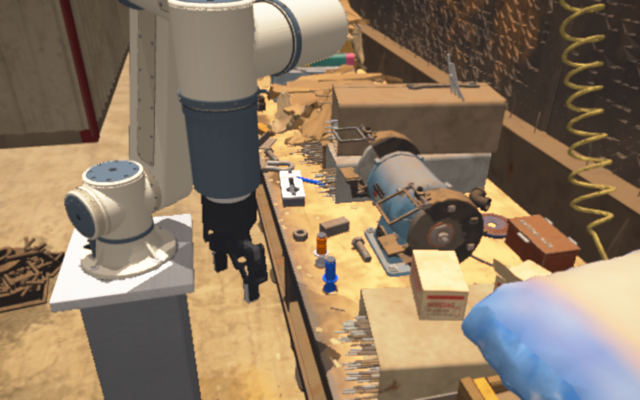

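View pics/top0.png

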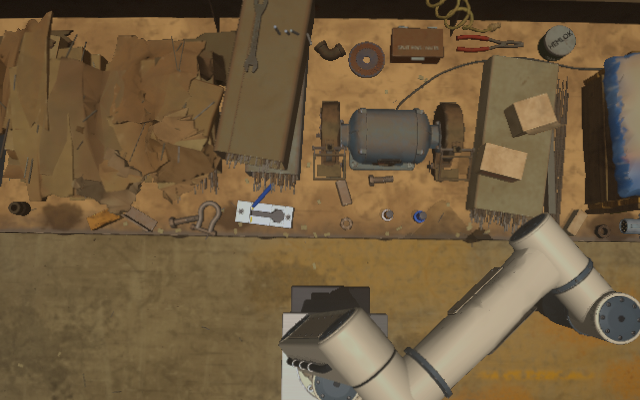

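The side view shows the orange stud at about (321,245) and the blue look-alike at (330,272). In the top view they are at (388,214) and (419,216). The rail is at (265,214), with its pocket on the right and its slot running left. I choose the orange one and will check it in a crop.

```bash
python3 - <<'E'
from h import *
s=capture("side"); t=capture("top")
a=cv2.resize(s["pixels"][160:300,260:380,::-1],None,fx=4,fy=4,interpolation=cv2.INTER_CUBIC)
cv2.imwrite("pics/c1.png",a)
b=cv2.resize(t["pixels"][170:250,190:440,::-1],None,fx=3.2,fy=3.2,interpolation=cv2.INTER_CUBIC)
cv2.imwrite("pics/c2.png",b)
o={}
for n,p in(("side",s),("top",t)):
    for q in["stud_grip","hex_nut","square_tube","bolt","shackle"]:
        for r in outline_of(p,q)[:2]:
            m=r["pixels"]; ys,xs=np.nonzero(m); print(n,q,round(r["conf"],2),np.round(r["box"],1),p["pixels"][m].mean(0).round())
pk=[place_of(x,"rail_pocket")[0]["point"] for x in(s,t)]
st=[place_of(x,"rail_seat")[0]["point"] for x in(s,t)]
print("pocket tri",tri([ray(s,pk[0]),ray(t,pk[1])]), atz(s,pk[0],.033),atz(t,pk[1],.033))
print("seat tri",tri([ray(s,st[0]),ray(t,st[1])]), atz(s,st[0],.033),atz(t,st[1],.033))
for q,z in(("stud_grip",.059),("stud_foot",0)):
  for n,p in(("side",s),("top",t)):
    for r in place_of(p,q)[:3]: print(q,n,np.round(r["point"],1),round(r["conf"],2),atz(p,r["point"],z).round(4))
E
```

```text
side stud_grip 0.67 [322.9 256.4 340.4 294.7] [ 75.  89. 131.]
side stud_grip 0.64 [316.8 229.9 331.4 266.4] [157. 115.  85.]
side hex_nut 0.42 [291.1 228.2 305.4 242.2] [121. 100.  83.]
side square_tube 0.64 [321.8 215.8 350.7 237.1] [134. 110.  88.]
side bolt 0.63 [350.9 238.3 371.5 260.4] [147. 121.  96.]
side bolt 0.26 [319.9 217.5 349.2 235.7] [134. 110.  89.]
side shackle 0.7 [263.  157.8 293.2 172.4] [158. 136. 117.]
top stud_grip 0.69 [382.5 211.7 395.5 221.8] [115. 101.  90.]
top stud_grip 0.64 [413.7 210.5 426.3 219.7] [70. 73. 95.]
top square_tube 0.49 [333.9 180.9 348.9 205.9] [117.  94.  72.]
top square_tube 0.3 [235.4 202.5 295.1 229.3] [157. 158. 155.]
top bolt 0.48 [366.7 176.2 390.9 186.9] [92. 75. 57.]
top shackle 0.72 [189.2 201.4 220.8 234. ] [102.  87.  70.]
top shackle 0.33 [333.8 181.6 349.5 202.9] [117.  95.  72.]Traceback (most recent call last):
  File "<stdin>", line 12, in <module>
IndexError: list index out of range
```

View pics/c1.png

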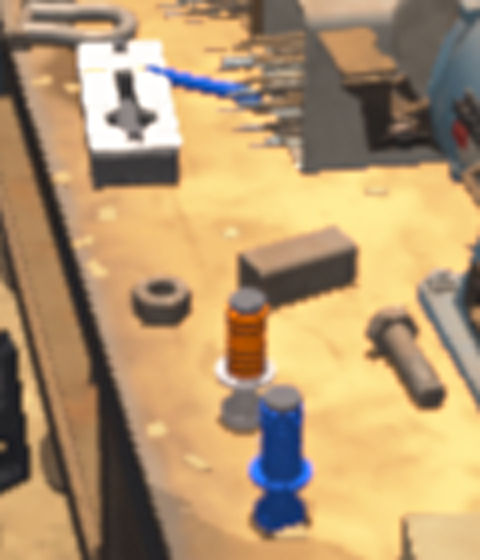

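View pics/c2.png

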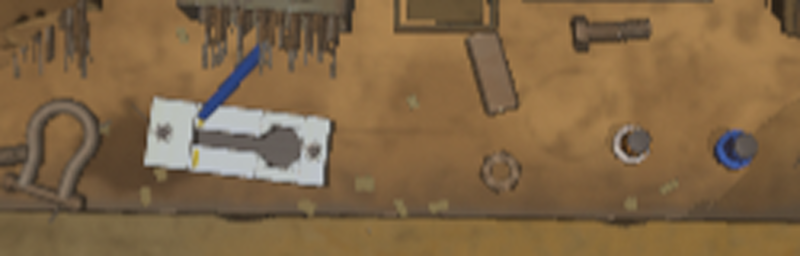

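```bash
cat >> h.py <<'E'
def railmask(p,box):
    im=p["pixels"]; hsv=cv2.cvtColor(im,cv2.COLOR_RGB2HSV)
    l,t,r,b=box; m=np.zeros(im.shape[:2],np.uint8)
    m[t:b,l:r]=((hsv[t:b,l:r,1]<70)&(hsv[t:b,l:r,2]>135))*255
    cs,_=cv2.findContours(m,cv2.RETR_EXTERNAL,cv2.CHAIN_APPROX_NONE)
    c=max(cs,key=cv2.contourArea); hull=cv2.convexHull(c)
    return hull
E
python3 - <<'E'
from h import *
from scipy.optimize import least_squares, minimize
s=capture("side"); t=capture("top")
hs=railmask(s,(265,155,325,215)); ht=railmask(t,(220,190,310,240))
S=8
def ras(poly):
    im=np.zeros((400*1,640*1),np.uint8); return poly
def quad(p,v):
    x,y,a=v; R=np.array([[np.cos(a),-np.sin(a)],[np.sin(a),np.cos(a)]])
    q=np.array([[-.085,-.032],[.085,-.032],[.085,.032],[-.085,.032]])@R.T+[x,y]
    return proj(p,np.c_[q,np.full(4,.033)])
for n,p,h in(("side",s,hs),("top",t,ht)):
    M=np.zeros((400,640),np.uint8); cv2.fillConvexPoly(M,h,1); 
    def f(v):
        out=[]
        for (p_,M_) in [(p,M)]:
            im=np.zeros((400,640),np.uint8)
            q=quad(p_,v); sh=6
            cv2.fillConvexPoly(im,np.round(q*64).astype(np.int32),255,cv2.LINE_AA,sh)
            out.append(np.abs(im/255.-M_).sum())
        return sum(out)
    x0=atz(p,h.reshape(-1,2).mean(0),.033)
    best=min((minimize(f,[x0[0],x0[1],a],method="Nelder-Mead",options=dict(initial_simplex=np.array([[x0[0],x0[1],a],[x0[0]+.02,x0[1],a],[x0[0],x0[1]+.02,a],[x0[0],x0[1],a+.2]]))) for a in(1.3,1.5,1.7,1.9)),key=lambda r:r.fun)
    v=best.x; print(n,v.round(4),best.fun,M.sum()); x,y,a=v
    d=np.array([np.cos(a),np.sin(a)]); print(" pocket",(v[:2]-.041*d).round(4),"seat",(v[:2]+.037*d).round(4))
    im=p["pixels"][:,:,::-1].copy(); im=cv2.resize(im,None,fx=4,fy=4,interpolation=cv2.INTER_CUBIC)
    q=((quad(p,v)+.5)*4).astype(np.int32); cv2.polylines(im,[q],True,(0,0,255),1)
    X=[[*(v[:2]-.041*d),.033],[*(v[:2]+.037*d),.033]]
    for u in proj(p,X): cv2.circle(im,tuple(((u+.5)*4).astype(int)),3,(0,255,0),1)
    u0=(h.reshape(-1,2).mean(0)*4).astype(int); cv2.imwrite(f"pics/r_{n}.png",im[u0[1]-150:u0[1]+150,u0[0]-200:u0[0]+200])
# stud
for n,p,box in(("side",s,(310,225,340,270)),("top",t,(375,200,402,230))):
    hsv=cv2.cvtColor(p["pixels"],cv2.COLOR_RGB2HSV)
    l,tt,r,b=box
    print(n); 
    m=(hsv[tt:b,l:r,0]<14)&(hsv[tt:b,l:r,1]>(170))
    ys,xs=np.nonzero(m); 
    if len(xs): print("orange",xs.min()+l,xs.max()+l,ys.min()+tt,ys.max()+tt,xs.mean()+l,ys.mean()+tt,len(xs), atz(p,[xs.mean()+l,ys.mean()+tt],.057))
    save(p,"st_"+n,box,14)
E
```

```text
side [0.4345 0.2213 1.5991] 479.835294117647 1107
 pocket [0.4357 0.1803] seat [0.4335 0.2582]
top [0.4471 0.2184 1.469 ] 56.45490196078432 1274
 pocket [0.4429 0.1776] seat [0.4509 0.2552]
side
orange 317 326 236 253 321.17543859649123 245.31578947368422 114 [ 0.44718129 -0.15814285  0.057     ]
top
```

View pics/r_side.png

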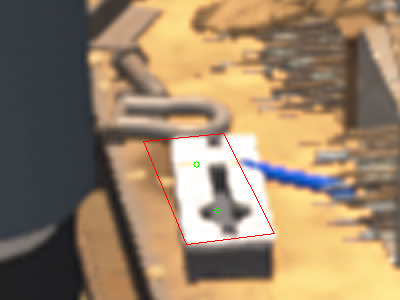

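View pics/r_top.png

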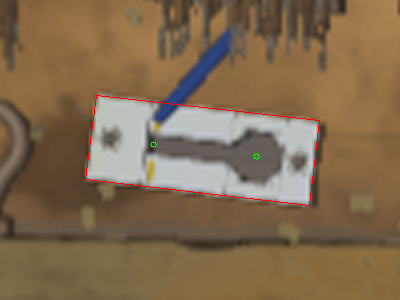

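View pics/st_side.png

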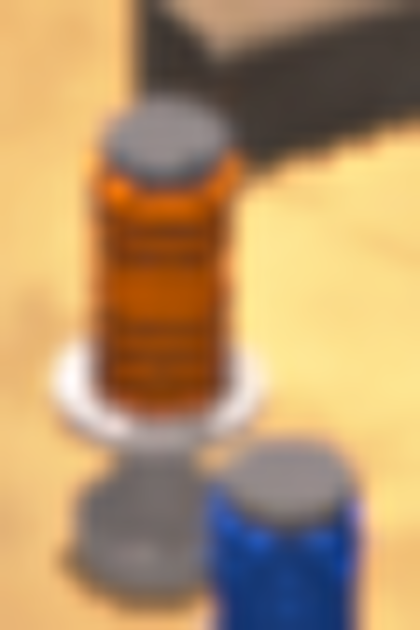

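View pics/st_top.png

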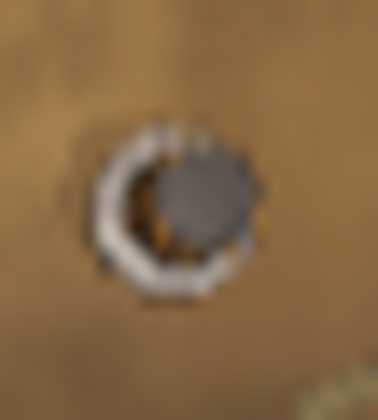

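```bash
python3 - <<'E'
from h import *
s=capture("side"); t=capture("top")
cs=[310+170/14-.5,225+138/14-.5]; ct=[375+205/14-.5,200+195/14-.5]; ctc=[375+174/14-.5,200+214/14-.5]; csc=[310+160/14-.5,225+392/14-.5]
print("cap",atz(s,cs,.085),atz(t,ct,.085),tri([ray(s,cs),ray(t,ct)]))
print("collar",atz(s,csc,.035),atz(t,ctc,.035))
for q,z in(("stud_grip",.059),("stud_foot",0)):
  for n,p in(("side",s),("top",t)):
    for r in place_of(p,q)[:3]: print(q,n,np.round(r["point"],1),round(r["conf"],2),atz(p,r["point"],z).round(4))
v=np.array([.4471,.2184]);a=1.469;d=np.array([np.cos(a),np.sin(a)]);e=np.array([-d[1],d[0]])
X=[[*(v+i*.085*d+j*.032*e),.033] for i,j in((-1,-1),(1,-1),(1,1),(-1,1))]
im=cv2.resize(s["pixels"][:,:,::-1],None,fx=8,fy=8,interpolation=cv2.INTER_CUBIC)
cv2.polylines(im,[((proj(s,X)+.5)*8).astype(np.int32)],True,(0,0,255),1)
for k in(-.041,.023,.037):
    u=proj(s,[[*(v+k*d),.033]])[0]; print(u); cv2.circle(im,tuple(((u+.5)*8).astype(int)),3,(0,255,0),-1)
cv2.imwrite("pics/rs2.png",im[1240:1740,2080:2780])
for q in("rail_pocket","rail_seat"):
    for n,p in(("side",s),("top",t)): print(q,n,[(atz(p,r["point"],.033).round(4),round(r["conf"],2)) for r in place_of(p,q)[:2]])
E
```

```text
cap [ 0.44888308 -0.15421698  0.085     ] [ 0.45000698 -0.15341479  0.085     ] (array([ 0.44957453, -0.15339527,  0.08442726]), [np.float64(0.0004748761259973867), np.float64(0.00047487612599745525)])
collar [ 0.44734812 -0.15610117  0.035     ] [ 0.44886374 -0.15327647  0.035     ]
stud_grip side [322.3 244. ] 0.65 [ 0.4503 -0.1562  0.059 ]
stud_grip top [420.3 218.1] 0.61 [ 0.4389 -0.2491  0.059 ]
stud_grip top [388.4 215.3] 0.53 [ 0.446  -0.1546  0.059 ]
stud_foot side [330.7 291.4] 0.85 [ 0.4458 -0.2588  0.    ]
stud_foot side [321.8 262.1] 0.81 [ 0.452  -0.1474  0.    ]
stud_foot top [381.6 216.7] 0.7 [ 0.4448 -0.1413  0.    ]
stud_foot top [416.8 214.7] 0.6 [ 0.4524 -0.2496  0.    ]
[293.03683183 188.90262753]
[291.24412041 179.05524153]
[290.86863241 176.99333042]
rail_pocket side [(array([0.4494, 0.1699, 0.033 ]), 0.89)]
rail_pocket top []
rail_seat side [(array([0.449 , 0.2514, 0.033 ]), 0.89), (array([ 0.5398, -0.1852,  0.033 ]), 0.16)]
rail_seat top [(array([0.4457, 0.2486, 0.033 ]), 0.68)]
```

View pics/rs2.png

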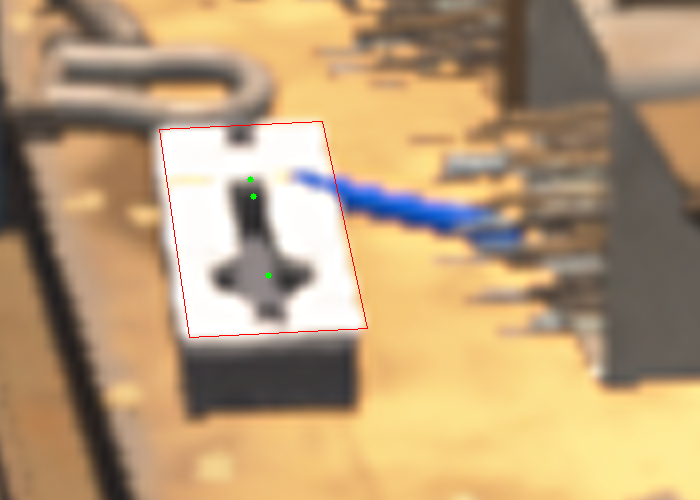

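```bash
python3 - <<'E'
from h import *
s=capture("side"); t=capture("top")
save(s,"p_s",(280,160,340,205),12); save(t,"p_t",(235,175,295,225),12)
for n,p,b in(("s",s,(280,160,340,205)),("t",t,(235,175,295,225))):
    l,tt,r,bb=b; hsv=cv2.cvtColor(p["pixels"],cv2.COLOR_RGB2HSV)[tt:bb,l:r]
    ys,xs=np.nonzero((hsv[:,:,0]>95)&(hsv[:,:,0]<130)&(hsv[:,:,1]>110)); print(n,sorted(zip((xs+l).tolist(),(ys+tt).tolist())))
E
```

```text
s [(298, 177), (299, 177), (301, 178), (302, 178), (302, 179), (303, 178), (303, 179), (303, 180), (304, 179), (304, 180), (305, 179), (305, 180), (306, 179), (306, 180), (306, 181), (307, 179), (307, 180), (307, 181), (308, 180), (308, 181), (309, 180), (309, 181), (310, 180), (310, 181), (311, 180), (311, 181), (311, 182), (312, 180), (312, 181), (312, 182), (313, 181), (313, 182), (314, 181), (314, 182), (315, 181), (315, 182), (315, 183), (316, 181), (316, 182), (316, 183), (317, 181), (317, 182), (318, 181), (318, 182), (319, 181), (319, 182), (320, 184), (321, 184), (322, 184), (323, 184), (324, 184)]
t [(252, 205), (253, 204), (253, 205), (253, 206), (254, 202), (254, 203), (254, 204), (254, 205), (254, 206), (255, 201), (255, 202), (255, 203), (255, 204), (255, 205), (256, 200), (256, 201), (256, 202), (256, 203), (256, 204), (257, 199), (257, 200), (257, 201), (257, 202), (257, 203), (258, 198), (258, 199), (258, 200), (258, 201), (258, 202), (259, 197), (259, 198), (259, 199), (259, 200), (259, 201), (260, 196), (260, 197), (260, 198), (260, 199), (260, 200), (261, 195), (261, 196), (261, 197), (261, 198), (261, 199), (262, 193), (262, 194), (262, 195), (262, 196), (262, 197), (262, 198), (263, 192), (263, 193), (263, 194), (263, 195), (263, 196), (263, 197), (264, 191), (264, 192), (264, 193), (264, 194), (264, 195), (265, 190), (265, 191), (265, 192), (265, 193), (265, 194), (266, 189), (266, 190), (266, 191), (266, 192), (266, 193), (267, 188), (267, 189), (267, 190), (267, 191), (267, 192), (268, 187), (268, 188), (268, 189), (268, 190), (268, 191), (269, 185), (269, 186), (269, 187), (269, 188), (269, 189), (269, 190), (270, 185), (270, 186), (270, 187), (270, 188)]
```

View pics/p_s.png

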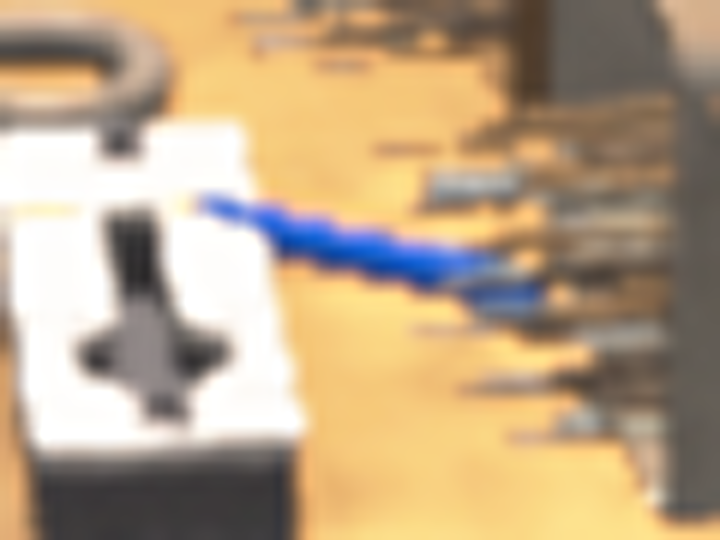

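View pics/p_t.png

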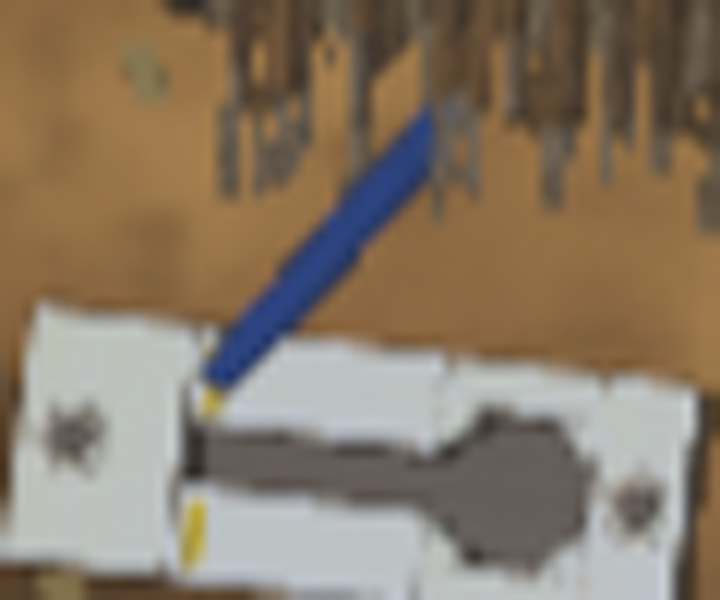

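```bash
python3 - <<'E'
from h import *
s=capture("side"); t=capture("top")
for a,b in(((297,176.5),(252,206)),((310,180.6),(262.5,195.5)),((323,184),(269.5,186.5))):
    print(tri([ray(s,a),ray(t,b)]))
# lines: fit
e0,e1=(ray(t,(252,206)),ray(t,(270,186)))
n=np.cross(e0[1],e1[1])
for u in((298,177),(305,179.3),(312,181),(318,181.8),(323,184)):
    c,d=ray(s,u); k=((e0[0]-c)@n)/(d@n); print("pencil",(c+k*d).round(4))
for k in((-.041),.037,.043):
    a=1.469; print(k,proj(t,[[.4471+k*np.cos(a),.2184+k*np.sin(a),.033]]))
x=[.4471+.037*np.cos(a),.2184+.037*np.sin(a)]
E
```

```text
(array([0.46993668, 0.25404983, 0.03327881]), [np.float64(0.00017953305277895604), np.float64(0.00017953305277891164)])
(array([0.50320046, 0.22306579, 0.03106079]), [np.float64(0.0005912177550379596), np.float64(0.0005912177550378618)])
(array([0.53504551, 0.20217487, 0.02626335]), [np.float64(0.00424775019555495), np.float64(0.004247750195555003)])
pencil [0.4725 0.2522 0.0322]
pencil [0.4911 0.2365 0.0301]
pencil [0.5095 0.2205 0.0303]
pencil [0.5249 0.2067 0.0329]
pencil [0.5379 0.1961 0.0294]
-0.041 [[277.04720408 215.32574079]]
0.037 [[251.46767879 212.35548188]]
0.043 [[249.50374603 212.12725782]]
```

```bash
cat >> h.py <<'E'
from scipy.spatial.transform import Rotation as Ro
def Rt(yaw):
    c,s=np.cos(yaw),np.sin(yaw); return np.array([[c,s,0],[s,-c,0],[0,0,-1.]])
def row(pos,yaw):
    o=status.observe(); R=np.array(o["eef_rot"]); p=np.array(o["tcp_pos"])
    sh=R.T@(np.array(pos)-p)/.04; rv=Ro.from_matrix(R.T@Rt(yaw)).as_rotvec()/np.radians(8)
    print("t",round(o["time_s"],2),"tcp",p.round(4),"F",np.round(o["wrist_force"],2),"w",round(o["grip_width"],4)); print("ROW",sh.round(3).tolist(),rv.round(3).tolist())
E
python3 -c "
from h import *
row([.449,-.154,.15],1.469)"
```

```text
t 2.05 tcp [ 0.2317 -0.4988  0.196 ] F [-0.16  0.89  0.12] w 0.0855
ROW [5.53, 8.558, 1.149] [-0.0, 0.0, 3.843]
```

Request:
move_arm(motion=[[0.6,0.95,0.1,0,0,0.5],[1.2,1.9,0.2,0,0,1],[1.9,2.9,0.3,0,0,1.5],[2.5,3.85,0.5,0,0,2],[3.1,4.8,0.65,0,0,2.5],[3.7,5.75,0.8,0,0,3],[4.3,6.7,0.95,0,0,3.4],[4.95,7.65,1.1,0,0,3.84]], grip=1)

```text
time_s: 2.85
tcp_pos: [0.4267, -0.1887, 0.1521]
eef_rot: [[0.103, 0.995, 0.001], [0.995, -0.103, -0.0], [-0.0, 0.001, -1.0]]
wrist_force: [0.5, -1.2, -0.1]
grip_width: 0.0856
```

```bash
python3 -c "
from h import *
row([.449,-.154,.14],1.469)"
```

```text
t 2.85 tcp [ 0.4267 -0.1887  0.1521] F [ 0.47 -1.2  -0.11] w 0.0856
ROW [0.921, 0.466, 0.302] [0.006, 0.001, -0.014]
```

Request:
move_arm(motion=[[0.92,0.47,0.3,0,0,0],[0.92,0.47,0.3,0,0,0],[0.92,0.47,0.3,0,0,0]])

```text
time_s: 3.15
tcp_pos: [0.4493, -0.1534, 0.1399]
eef_rot: [[0.101, 0.995, 0.0], [0.995, -0.101, -0.0], [-0.0, 0.0, -1.0]]
wrist_force: [-0.2, -0.2, 0.6]
grip_width: 0.0854
```

```bash
python3 - <<'E'
from h import *
row([.449,-.154,.042],1.469)
s=capture("side"); t=capture("top")
save(s,"g_s",(270,150,400,280),4); save(t,"g_t",(340,160,460,260),4)
E
```

```text
t 3.15 tcp [ 0.4493 -0.1534  0.1399] F [-0.22 -0.22  0.63] w 0.0854
ROW [-0.015, -0.006, 2.447] [0.0, 0.003, 0.003]
```

View pics/g_s.png

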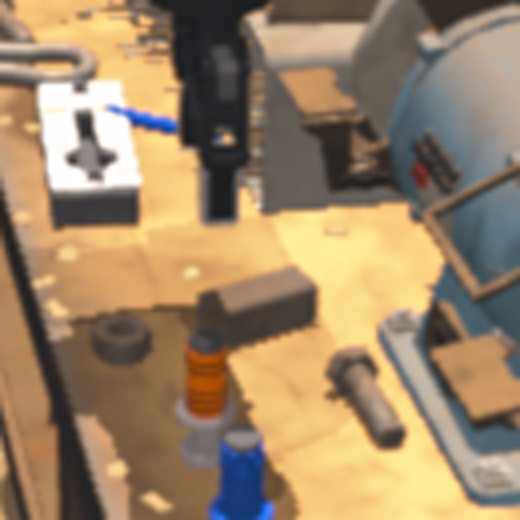

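View pics/g_t.png

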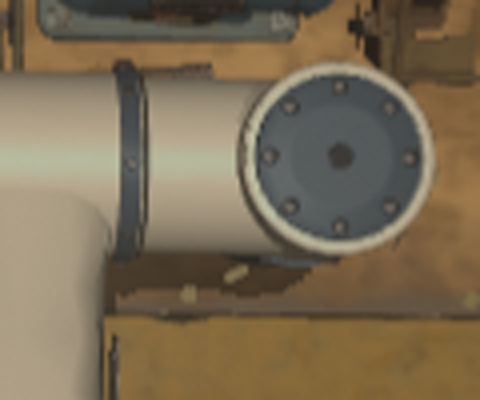

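```bash
python3 - <<'E'
from h import *
s=capture("side")
for y in(-.1113,-.1534,-.1959):
    u=proj(s,[[.4493,y,.153]])[0]; print(u,(u-[270,150])*4)
# camera-measured stud now
hsv=cv2.cvtColor(s["pixels"],cv2.COLOR_RGB2HSV)
m=(hsv[225:270,310:340,0]<14)&(hsv[225:270,310:340,1]>170); ys,xs=np.nonzero(m); print(xs.mean()+310,ys.mean()+225)
print(proj(s,[[.449,-.154,.057],[.449,-.154,.085],[.449,-.154,.14]]))
E
```

```text
[317.91666907 200.1620433 ] [191.66667627 200.64817321]
[322.12456496 209.02941295] [208.49825985 236.11765181]
[326.64277186 218.55091171] [226.57108745 274.20364682]
321.06349206349205 245.20634920634922
[[321.51625038 244.25116262]
 [321.66984792 234.30154754]
 [321.98208532 214.08746578]]
```

```bash
python3 - <<'E'
from h import *
s=capture("side"); o=status.observe(); print(o["tcp_pos"],o["grip_width"])
im=cv2.resize(s["pixels"][120:270,270:390,::-1],None,fx=5,fy=5,interpolation=cv2.INTER_CUBIC)
im=im[:600]
for y in(-.1113,-.1534,-.1959):
  for z,c in((.14,(0,255,0)),(.153,(0,255,255)),(.213,(255,0,255))):
    u=proj(s,[[.4493,y,z]])[0]; cv2.circle(im,tuple(((u+.5-[270,120])*5).astype(int)),4,c,-1)
cv2.imwrite("pics/f.png",im)
E
```

```text
[ 0.4488975  -0.1550172   0.14051413] 0.08542155400196677
```

View pics/f.png

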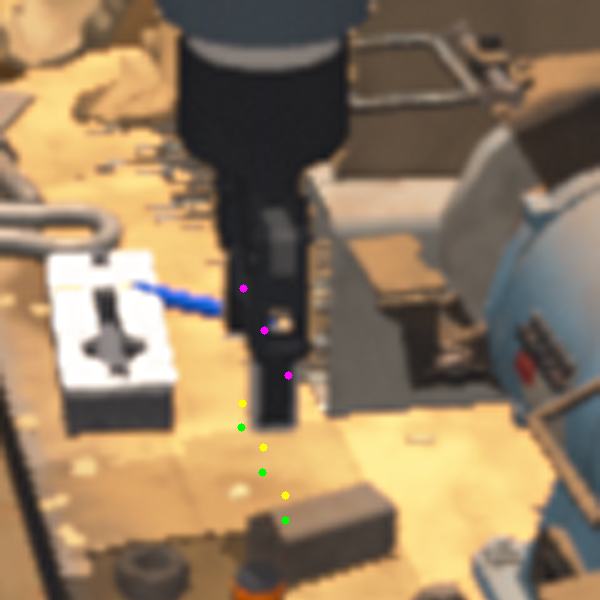

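```bash
python3 - <<'E'
from h import *
s=capture("side"); im=cv2.imread("pics/side0.png")
im=cv2.resize(im[180:310,180:300],None,fx=4.5,fy=4.5,interpolation=cv2.INTER_CUBIC)
for k in(-.0425,0,.0425):
  for z,c in((.196,(0,255,0)),(.209,(0,255,255)),(.269,(255,0,255))):
    u=proj(s,[[.2317-.421*k,-.4985+.907*k,z]])[0]; print(u); cv2.circle(im,tuple(((u+.5-[180,180])*4.5).astype(int)),4,c,-1)
cv2.imwrite("pics/f0.png",im)
E
```

```text
[253.44222694 323.92853583]
[253.00811175 317.35505738]
[250.89571    285.61793779]
[239.06865639 308.85392303]
[238.53640992 302.40762642]
[235.95107586 271.32704069]
[225.68555472 294.84549641]
[225.06852587 288.52335289]
[222.07606837 258.08012627]
```

View pics/f0.png

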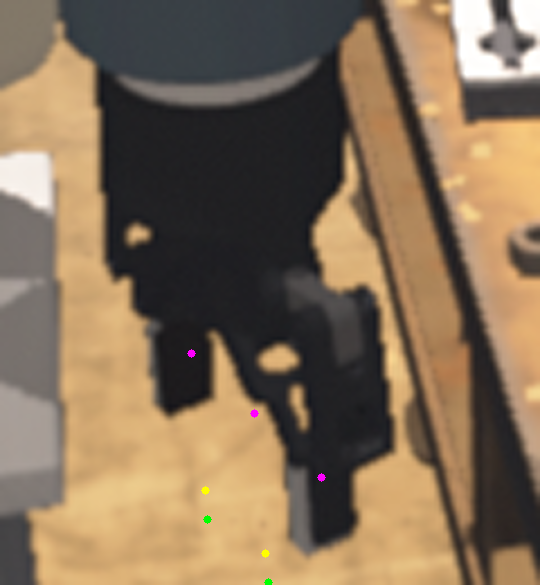

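```bash
python3 - <<'E'
from h import *
t=capture("top"); s=capture("side"); o=status.observe(); print(o["tcp_pos"],o["qpos"].round(3))
u=(340+340.5/4-.5,160+157/4-.5)
for z in(.1,.2,.3,.35,.4,.45,.5): print(z,atz(t,u,z).round(4))
# initial top: wrist cap
for z in(.14,.25,.3,.4): print(proj(t,[[.449,-.154,z]]),proj(s,[[.449,-.154,z]]))
save(s,"w_s",(240,0,400,220),3.6)
E
```

```text
[ 0.44891832 -0.15483077  0.1403519 ] [-1.000e-03  1.310e-01 -1.900e-01  0.000e+00 -1.248e+00 -1.675e+00]
0.1 [ 0.4929 -0.254   0.1   ]
0.2 [ 0.4839 -0.2342  0.2   ]
0.3 [ 0.475  -0.2143  0.3   ]
0.35 [ 0.4705 -0.2044  0.35  ]
0.4 [ 0.466  -0.1944  0.4   ]
0.45 [ 0.4615 -0.1845  0.45  ]
0.5 [ 0.457  -0.1746  0.5   ]
[[391.90488587 212.63634625]] [[321.98208532 214.08746578]]
[[397.65031828 210.07920448]] [[322.65255391 170.73496238]]
[[400.58075705 208.77470915]] [[322.97990192 149.59493422]]
[[407.16777751 205.84189625]] [[323.68323204 104.23183816]]
```

View pics/w_s.png

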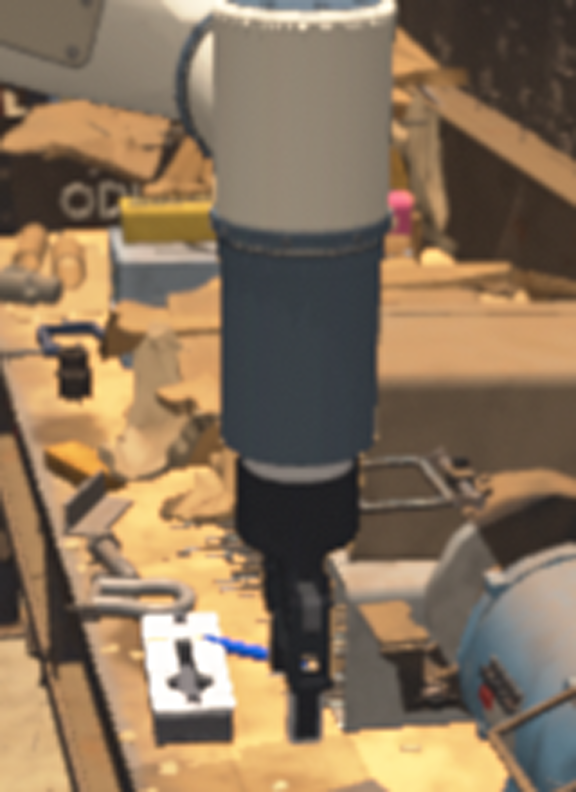

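Request:
move_arm(motion=[[0,0,0.9,0,0,0],[0,0,1.6,0,0,0],[0,0,2.1,0,0,0],[0,0,2.4,0,0,0],[0,0,2.45,0,0,0]])

```text
time_s: 4.0
tcp_pos: [0.4477, -0.1552, 0.041]
eef_rot: [[0.106, 0.994, -0.002], [0.994, -0.106, 0.0], [-0.0, -0.002, -1.0]]
wrist_force: [-0.0, 0.0, -0.6]
grip_width: 0.0854
```

```bash
python3 - <<'E'
from h import *
row([.449,-.154,.042],1.469)
s=capture("side")
save(s,"h_s",(270,150,370,280),5)
E
```

```text
t 4.0 tcp [ 0.4477 -0.1552  0.041 ] F [-0.01  0.02 -0.63] w 0.0854
ROW [0.033, 0.029, -0.025] [-0.011, 0.001, -0.032]
```

View pics/h_s.png

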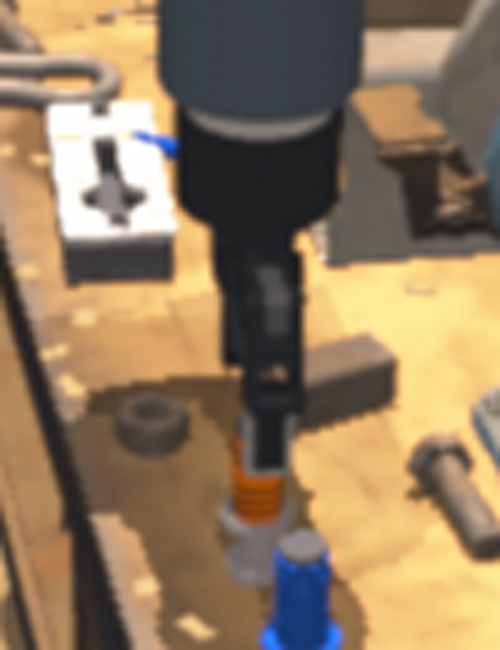

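Request:
move_arm(motion=[[0.03,0.03,0,0,0,0],[0.03,0.03,0,0,0,0],[0.03,0.03,0,0,0,0],[0.03,0.03,0,0,0,0],[0.03,0.03,0,0,0,0],[0.03,0.03,0,0,0,0],[0.03,0.03,0,0,0,0],[0.03,0.03,0,0,0,0]], grip=-0.3, force=20)

```text
time_s: 4.85
tcp_pos: [0.4497, -0.1541, 0.0417]
eef_rot: [[0.106, 0.994, -0.0], [0.994, -0.106, -0.0], [-0.0, -0.0, -1.0]]
wrist_force: [0.2, 0.3, -0.5]
grip_width: 0.0297
```

```bash
python3 - <<'E'
from h import *
row([.449,-.154,.042],1.469)
s=capture("side")
save(s,"h_s2",(270,150,370,280),5)
E
```

```text
t 4.85 tcp [ 0.4497 -0.1541  0.0417] F [ 0.2   0.29 -0.46] w 0.0297
ROW [0.002, -0.017, -0.007] [-0.002, 0.002, -0.03]
```

View pics/h_s2.png

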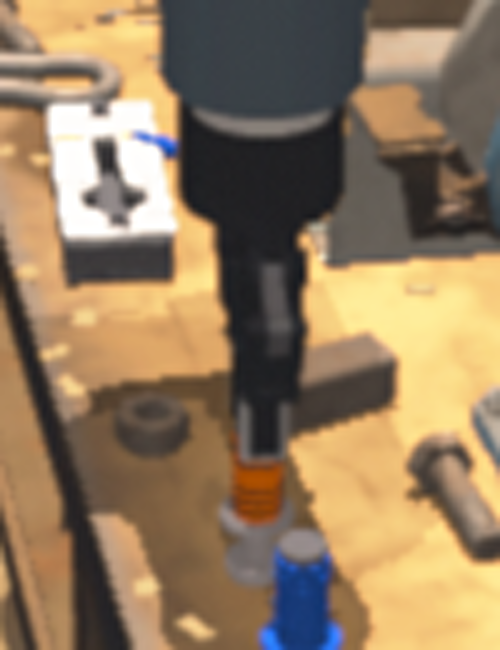

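Request:
move_arm(motion=[[0,0,0.07,0,0,0],[0,0,0.14,0,0,0],[0,0,0.18,0,0,0],[0,0,0.2,0,0,0]])

```text
time_s: 5.3
tcp_pos: [0.4495, -0.1542, 0.0334]
eef_rot: [[0.106, 0.994, -0.001], [0.994, -0.106, -0.0], [-0.0, -0.001, -1.0]]
wrist_force: [-0.2, 0.3, -0.0]
grip_width: 0.0302
```

Request:
move_arm(motion=[[0,0,0.05,0,0,0],[0,0,0.1,0,0,0],[0,0,0.13,0,0,0],[0,0,0.13,0,0,0]])

```text
time_s: 5.7
tcp_pos: [0.4493, -0.1541, 0.028]
eef_rot: [[0.106, 0.994, -0.001], [0.994, -0.106, -0.0], [-0.0, -0.001, -1.0]]
wrist_force: [0.9, 0.3, -0.6]
grip_width: 0.0297
```

Request:
move_arm(motion=[[0,0,0.07,0,0,0],[0,0,0.14,0,0,0],[0,0,0.2,0,0,0],[0,0,0.2,0,0,0]])

```text
time_s: 6.1
tcp_pos: [0.4489, -0.1541, 0.0195]
eef_rot: [[0.106, 0.994, -0.002], [0.994, -0.106, -0.0], [-0.0, -0.002, -1.0]]
wrist_force: [-0.4, -0.0, -0.2]
grip_width: 0.0296
```

```bash
python3 - <<'E'
from h import *
row([.449,-.154,.042],1.469)
s=capture("side")
save(s,"h_s3",(290,190,350,270),9)
E
```

```text
t 6.1 tcp [ 0.4489 -0.1541  0.0195] F [-0.42 -0.04 -0.17] w 0.0296
ROW [0.002, 0.001, -0.562] [-0.015, 0.002, -0.03]
```

View pics/h_s3.png

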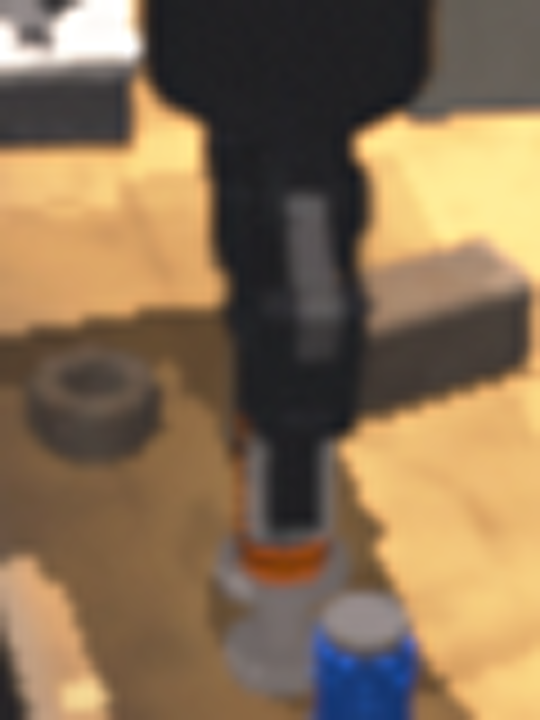

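Request:
move_arm(motion=[[0,0,0.1,0,0,0],[0,0,0.1,0,0,0],[0,0,0.1,0,0,0]])

```text
time_s: 6.45
tcp_pos: [0.449, -0.1542, 0.0156]
eef_rot: [[0.106, 0.994, -0.002], [0.994, -0.106, -0.0], [-0.001, -0.002, -1.0]]
wrist_force: [0.3, 0.4, 0.1]
grip_width: 0.0299
```

Request:
move_arm(motion=[[0,0,0,0,0,0],[0,0,0,0,0,0],[0,0,0,0,0,0],[0,0,0,0,0,0],[0,0,0,0,0,0]], grip=-1, force=60)

```text
time_s: 6.95
tcp_pos: [0.4492, -0.1541, 0.0159]
eef_rot: [[0.106, 0.994, -0.002], [0.994, -0.106, -0.0], [-0.0, -0.002, -1.0]]
wrist_force: [-0.3, 1.8, 3.9]
grip_width: 0.0224
```

Request:
move_arm(motion=[[0,0,-0.2,0,0,0],[0,0,-0.6,0,0,0],[0,0,-1.2,0,0,0],[0,0,-1.8,0,0,0],[0,0,-2.1,0,0,0],[0,0,-2.1,0,0,0]])

```text
time_s: 7.55
tcp_pos: [0.4505, -0.1544, 0.1017]
eef_rot: [[0.106, 0.994, 0.002], [0.994, -0.106, -0.001], [-0.001, 0.002, -1.0]]
wrist_force: [-0.4, 0.3, -1.3]
grip_width: 0.0225
```

```bash
python3 - <<'E'
from h import *
row([.449,-.154,.042],1.469)
s=capture("side")
save(s,"h_s4",(270,140,370,280),5)
for i in range(4):
    capture("side"); print(status.observe()["wrist_force"].round(2))
E
```

```text
t 7.55 tcp [ 0.4505 -0.1544  0.1017] F [-0.44  0.26 -1.29] w 0.0225
ROW [0.006, -0.04, 1.493] [0.014, 0.004, -0.029]
[ 0.23  0.57 -1.82]
[-0.63 -0.1  -2.03]
[ 0.49  0.62 -0.93]
[ 0.19  0.11 -1.98]
```

View pics/h_s4.png

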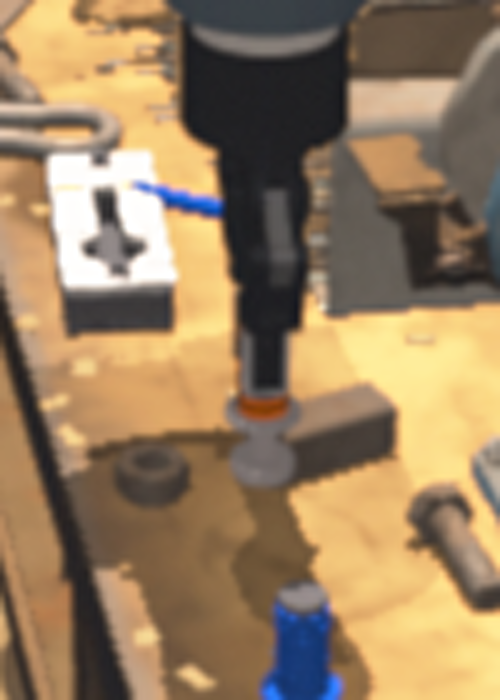

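Request:
move_arm(motion=[[0.6,-0.08,0,0,0,0],[1.6,-0.21,0,0,0,0],[2.7,-0.36,0,0,0,0],[3.8,-0.5,0,0,0,0],[4.9,-0.65,0,0,0,0],[6.0,-0.79,0,0,0,0],[7.1,-0.94,0,0,0,0],[8.0,-1.06,0,0,0,0]])

```text
time_s: 8.6
tcp_pos: [0.4394, 0.1707, 0.0981]
eef_rot: [[0.105, 0.994, -0.005], [0.994, -0.105, -0.001], [-0.001, -0.005, -1.0]]
wrist_force: [0.3, -0.3, -1.4]
grip_width: 0.0221
```

```bash
python3 -c "
from h import *
row([.4420,.1768,.085],1.469)"
```

```text
t 8.6 tcp [0.4394 0.1707 0.0981] F [ 0.35 -0.31 -1.41] w 0.0221
ROW [0.159, 0.051, 0.327] [-0.035, 0.008, -0.024]
```

Request:
move_arm(motion=[[0.16,0.05,0.3,0,0,0],[0.16,0.05,0.3,0,0,0],[0.16,0.05,0.3,0,0,0]])

```text
time_s: 8.9
tcp_pos: [0.4413, 0.1758, 0.0852]
eef_rot: [[0.105, 0.994, -0.007], [0.994, -0.105, -0.002], [-0.003, -0.007, -1.0]]
wrist_force: [-0.3, 0.7, -1.7]
grip_width: 0.0223
```

```bash
cat > ov.py <<'E'
from h import *
import sys
def ov(name,cropS=(265,130,335,220)):
    s=capture("side"); o=status.observe(); p=o["tcp_pos"]
    l,t,r,b=cropS; k=7
    im=cv2.resize(s["pixels"][t:b,l:r,::-1],None,fx=k,fy=k,interpolation=cv2.INTER_CUBIC)
    cv2.imwrite(f"pics/{name}.png",im)
    f=p-[0,0,.0159]
    th=np.linspace(0,2*np.pi,40)
    for rr,z,c in((.015,0,(255,0,255)),(.015,.009,(255,0,255)),(.018,.035,(0,255,0)),(.018,.03,(0,255,0))):
        X=np.c_[f[0]+rr*np.cos(th),f[1]+rr*np.sin(th),np.full(40,f[2]+z)]
        cv2.polylines(im,[((proj(s,X)+.5-[l,t])*k).astype(np.int32)],True,c,1)
    cv2.imwrite(f"pics/{name}o.png",im); row([.4420,.1768,p[2]],1.469)
E
python3 -c "
from ov import *
ov('k1')"
```

```text
t 8.95 tcp [0.4417 0.1757 0.0857] F [ 0.26  0.28 -2.04] w 0.0223
ROW [0.028, 0.004, -0.0] [-0.041, 0.017, -0.028]
```

View pics/k1.png

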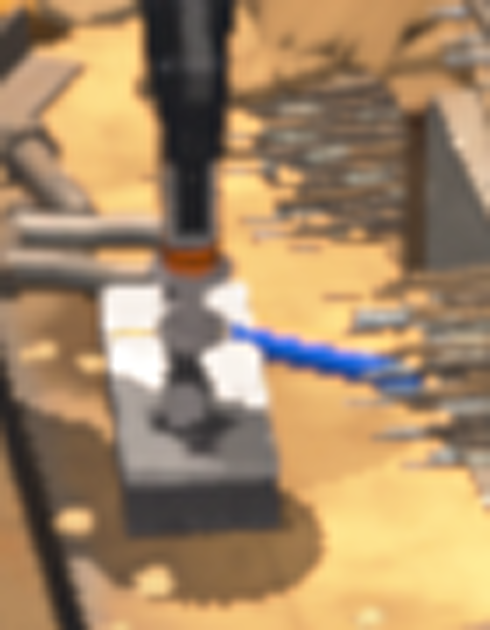

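View pics/k1o.png

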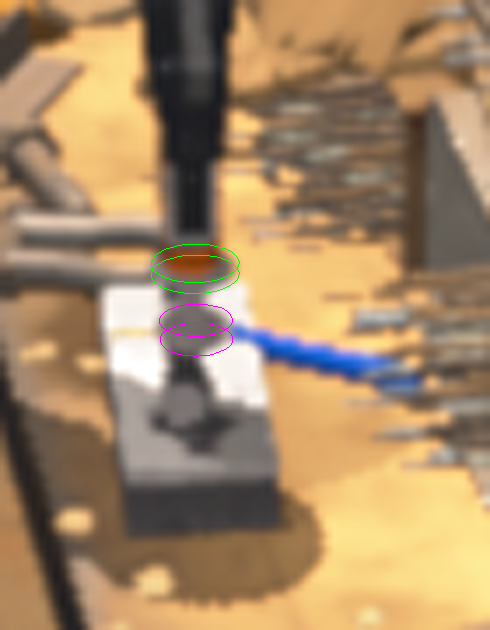

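```bash
python3 - <<'E'
from h import *
from scipy.optimize import minimize
s=capture("side"); t=capture("top")
for n,p,box in(("side",s,(276,160,315,206)),("top",t,(225,195,305,235))):
    im=cv2.imread(f"pics/{n}0.png"); hsv=cv2.cvtColor(im,cv2.COLOR_BGR2HSV); l,tt,r,b=box
    m=np.zeros((400,640),np.uint8); m[tt:b,l:r]=(hsv[tt:b,l:r,1]<60)&(hsv[tt:b,l:r,2]>140)
    cs,_=cv2.findContours(m,cv2.RETR_EXTERNAL,cv2.CHAIN_APPROX_NONE); c=max(cs,key=cv2.contourArea)
    h=cv2.convexHull(c); M=np.zeros((400,640),np.uint8); cv2.fillConvexPoly(M,h,1); print(n,M.sum(),h.reshape(-1,2).tolist())
    def f(v):
        x,y,a=v; R=np.array([[np.cos(a),-np.sin(a)],[np.sin(a),np.cos(a)]])
        q=np.array([[-.085,-.032],[.085,-.032],[.085,.032],[-.085,.032]])@R.T+[x,y]
        q=proj(p,np.c_[q,np.full(4,.033)])
        g=np.zeros((400*4,640*4),np.uint8)[:1000]
        cv2.fillConvexPoly(g,np.round((q+.5)*4*16).astype(np.int32),255,cv2.LINE_AA,4)
        g=cv2.resize(g,(640,250),interpolation=cv2.INTER_AREA)
        return np.abs(g/255.-M[:250]).sum()
    x0=[.4471,.2184,1.469]
    best=min((minimize(f,x0,method="Nelder-Mead",options=dict(initial_simplex=np.array([x0,[x0[0]+k,x0[1],1.469],[x0[0],x0[1]+k,1.469],[x0[0],x0[1],1.469+k*8]]))) for k in(.003,-.003,.006,-.006)),key=lambda r:r.fun)
    x,y,a=best.x; print(best.x.round(4),best.fun,f(x0),"pocket",(x-.041*np.cos(a)).round(4),(y-.041*np.sin(a)).round(4),"seat",(x+.037*np.cos(a)).round(4),(y+.037*np.sin(a)).round(4))
E
```

```text
side 698 [[299, 170], [300, 171], [302, 180], [304, 191], [304, 196], [297, 197], [282, 197], [281, 192], [280, 185], [279, 177], [279, 169], [292, 166]]
[0.4434 0.2162 1.465 ] 119.47058823529412 135.97647058823532 pocket 0.4391 0.1754 seat 0.4473 0.253
top 1270 [[239, 200], [264, 203], [288, 206], [292, 207], [292, 211], [290, 227], [283, 227], [265, 225], [235, 221], [235, 218], [237, 203], [238, 200]]
[0.4474 0.2188 1.461 ] 65.84313725490196 68.72156862745098 pocket 0.4429 0.1781 seat 0.4515 0.2556
```

Request:
move_arm(motion=[[0.02,-0.01,0.2,-0.04,0.02,-0.03],[0.02,-0.01,0.4,-0.04,0.02,-0.03],[0.02,-0.01,0.6,-0.04,0.02,-0.03],[0.02,-0.01,0.7,-0.04,0.02,-0.03],[0.02,-0.01,0.7,-0.04,0.02,-0.03]])

```text
time_s: 9.55
tcp_pos: [0.4411, 0.1762, 0.0574]
eef_rot: [[0.102, 0.995, -0.0], [0.995, -0.102, 0.0], [0.0, -0.0, -1.0]]
wrist_force: [-0.3, -0.4, -1.6]
grip_width: 0.0218
```

```bash
python3 -c "
from ov import *
ov('k2')"
```

```text
t 9.6 tcp [0.4415 0.1765 0.0579] F [ 0.31 -0.37 -1.98] w 0.0223
ROW [0.009, 0.011, 0.0] [0.003, -0.006, -0.002]
```

View pics/k2.png

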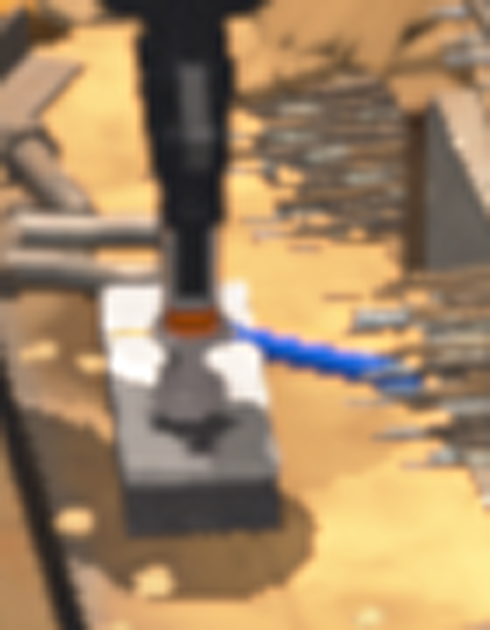

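Request:
move_arm(motion=[[0,0.0,0.1,0,0,0],[0,0.0,0.2,0,0,0],[0,0,0.3,0,0,0],[0,0,0.4,0,0,0],[0,0,0.4,0,0,0]])

```text
time_s: 10.1
tcp_pos: [0.4411, 0.1762, 0.0412]
eef_rot: [[0.102, 0.995, -0.001], [0.995, -0.102, 0.0], [0.0, -0.001, -1.0]]
wrist_force: [0.2, 0.1, -2.0]
grip_width: 0.0223
```

Request:
move_arm(motion=[[0,0.0,0.1,0,0,0],[0,0.0,0.2,0,0,0],[0,0,0.3,0,0,0],[0,0,0.4,0,0,0],[0,0,0.43,0,0,0],[0,0,0.43,0,0,0]])

```text
time_s: 10.7
tcp_pos: [0.441, 0.1761, 0.0238]
eef_rot: [[0.102, 0.995, -0.001], [0.995, -0.102, -0.0], [-0.0, -0.001, -1.0]]
wrist_force: [-0.4, 0.1, -0.7]
grip_width: 0.0228
```

```bash
python3 -c "
from ov import *
ov('k3'); row([.4423+.0*1,.1765,.0228],1.466)"
```

```text
t 10.75 tcp [0.4411 0.1762 0.024 ] F [ 0.35  0.7  -2.33] w 0.0223
ROW [0.017, 0.021, -0.0] [-0.005, 0.0, -0.002]
t 10.75 tcp [0.4411 0.1762 0.024 ] F [ 0.35  0.7  -2.33] w 0.0223
ROW [0.01, 0.029, 0.03] [-0.005, 0.0, 0.019]
```

View pics/k3o.png

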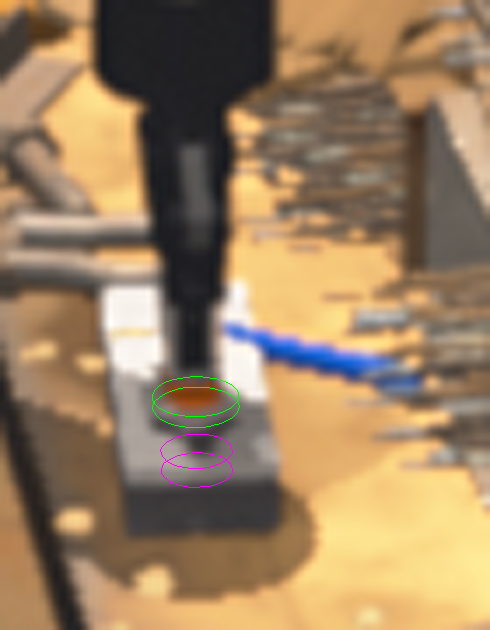

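Request:
move_arm(motion=[[0,0,0.03,0,0,0],[0,0,0.03,0,0,0]])

```text
time_s: 10.95
tcp_pos: [0.4411, 0.1762, 0.0228]
eef_rot: [[0.102, 0.995, -0.001], [0.995, -0.102, 0.0], [0.0, -0.001, -1.0]]
wrist_force: [-0.4, -0.3, -1.6]
grip_width: 0.0222
```

```bash
python3 -c "
from h import *
for i in range(4):
    capture('side');o=status.observe();print(o['wrist_force'].round(2),o['tcp_pos'].round(4))"
```

```text
[ 0.34  0.05 -1.39] [0.4411 0.1762 0.0228]
[ 0.13  0.21 -1.31] [0.4412 0.1762 0.0229]
[ 0.63  0.09 -2.  ] [0.4412 0.1762 0.0229]
[ 0.39  0.26 -1.33] [0.4412 0.1762 0.0229]
```

Request:
move_arm(motion=[[0.1,0,0,0,0,0],[0.2,0,0,0,0,0],[0.3,0,0,0,0,0],[0.3,0,0,0,0,0]])

```text
time_s: 11.55
tcp_pos: [0.4426, 0.1888, 0.0229]
eef_rot: [[0.101, 0.995, -0.0], [0.995, -0.101, 0.0], [0.0, -0.0, -1.0]]
wrist_force: [-0.4, 0.4, -2.0]
grip_width: 0.0226
```

Request:
move_arm(motion=[[0.06,0,0,0,0,0],[0.12,0,0,0,0,0],[0.15,0,0,0,0,0]])

```text
time_s: 11.85
tcp_pos: [0.4432, 0.195, 0.0229]
eef_rot: [[0.101, 0.995, -0.0], [0.995, -0.101, 0.0], [0.0, -0.0, -1.0]]
wrist_force: [0.2, -0.1, -1.7]
grip_width: 0.0222
```

Request:
move_arm(motion=[[0.06,0,0,0,0,0],[0.12,0,0,0,0,0],[0.18,0,0,0,0,0]])

```text
time_s: 12.15
tcp_pos: [0.444, 0.2024, 0.0229]
eef_rot: [[0.101, 0.995, -0.0], [0.995, -0.101, 0.0], [0.0, -0.0, -1.0]]
wrist_force: [0.4, -0.1, -1.6]
grip_width: 0.0224
```

Request:
move_arm(motion=[[0.06,0,0,0,0,0],[0.12,0,0,0,0,0],[0.18,0,0,0,0,0]])

```text
time_s: 12.45
tcp_pos: [0.4447, 0.2098, 0.0229]
eef_rot: [[0.101, 0.995, -0.0], [0.995, -0.101, 0.0], [0.0, -0.0, -1.0]]
wrist_force: [0.2, -0.3, -1.5]
grip_width: 0.0227
```

Request:
move_arm(motion=[[0.06,0,0,0,0,0],[0.12,0,0,0,0,0],[0.18,0,0,0,0,0]])

```text
time_s: 12.75
tcp_pos: [0.4455, 0.2172, 0.0229]
eef_rot: [[0.101, 0.995, -0.0], [0.995, -0.101, 0.0], [0.0, -0.0, -1.0]]
wrist_force: [0.1, 0.2, -1.8]
grip_width: 0.0222
```

Request:
move_arm(motion=[[0.08,0,0,0,0,0],[0.16,0,0,0,0,0],[0.24,0,0,0,0,0],[0.32,0,0,0,0,0],[0.4,0,0,0,0,0]])

```text
time_s: 13.25
tcp_pos: [0.4471, 0.2333, 0.0229]
eef_rot: [[0.101, 0.995, -0.0], [0.995, -0.101, 0.0], [0.0, -0.0, -1.0]]
wrist_force: [0.2, -0.4, -1.9]
grip_width: 0.0222
```

Request:
move_arm(motion=[[0.06,0,0,0,0,0],[0.12,0,0,0,0,0],[0.18,0,0,0,0,0],[0.24,0,0,0,0,0]])

```text
time_s: 13.65
tcp_pos: [0.4481, 0.2431, 0.0229]
eef_rot: [[0.101, 0.995, -0.0], [0.995, -0.101, 0.0], [0.0, -0.0, -1.0]]
wrist_force: [-1.1, -0.4, -1.2]
grip_width: 0.0226
```

```bash
python3 -c "
from ov import *
ov('k4',(265,130,335,220))"
```

```text
t 13.7 tcp [0.4483 0.2434 0.0229] F [ 0.13  1.44 -1.77] w 0.0219
ROW [-1.672, 0.013, -0.001] [-0.001, -0.003, 0.003]
```

View pics/k4.png

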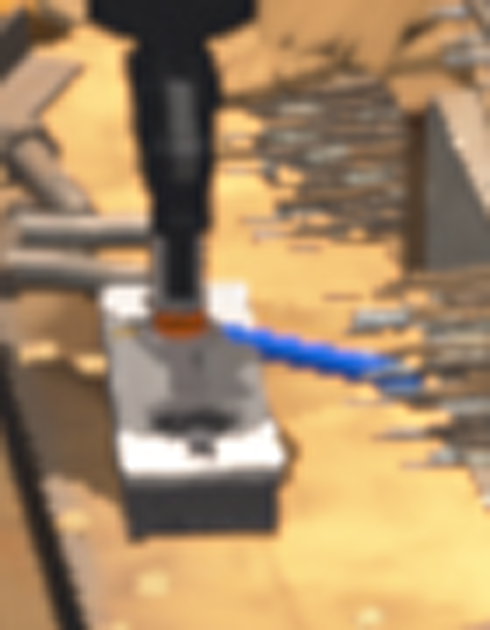

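Nearly there. I'll creep to the end stop.

Request:
move_arm(motion=[[0.04,0,0,0,0,0],[0.08,0,0,0,0,0],[0.12,0,0,0,0,0]])

```text
time_s: 14.0
tcp_pos: [0.4487, 0.2483, 0.0229]
eef_rot: [[0.101, 0.995, -0.0], [0.995, -0.101, 0.0], [0.0, -0.0, -1.0]]
wrist_force: [0.5, -0.2, -1.7]
grip_width: 0.0222
```

Request:
move_arm(motion=[[0.03,0,0,0,0,0],[0.06,0,0,0,0,0],[0.08,0,0,0,0,0]])

```text
time_s: 14.3
tcp_pos: [0.4491, 0.2515, 0.0229]
eef_rot: [[0.101, 0.995, -0.0], [0.995, -0.101, 0.0], [0.0, -0.0, -1.0]]
wrist_force: [0.1, 0.6, -0.9]
grip_width: 0.0222
```

Request:
move_arm(motion=[[0.03,0,0,0,0,0],[0.05,0,0,0,0,0]])

```text
time_s: 14.5
tcp_pos: [0.4493, 0.2537, 0.0229]
eef_rot: [[0.101, 0.995, -0.0], [0.995, -0.101, 0.0], [0.0, -0.0, -1.0]]
wrist_force: [0.5, -0.2, -1.2]
grip_width: 0.0225
```

Request:
move_arm(motion=[[0.03,0,0,0,0,0],[0.04,0,0,0,0,0]])

```text
time_s: 14.7
tcp_pos: [0.4494, 0.2552, 0.0229]
eef_rot: [[0.101, 0.995, -0.0], [0.995, -0.101, 0.0], [0.0, -0.0, -1.0]]
wrist_force: [-0.1, -1.1, -1.6]
grip_width: 0.0224
```

Request:
move_arm(motion=[[0.03,0,0,0,0,0],[0.03,0,0,0,0,0]])

```text
time_s: 14.9
tcp_pos: [0.4494, 0.2554, 0.0229]
eef_rot: [[0.101, 0.995, -0.001], [0.995, -0.101, -0.002], [-0.002, -0.001, -1.0]]
wrist_force: [0.3, -4.1, 0.7]
grip_width: 0.0223
```

Request:
move_arm(motion=[[0.02,0,0,0,0,0],[0.02,0,0,0,0,0]])

```text
time_s: 15.1
tcp_pos: [0.4494, 0.2554, 0.0229]
eef_rot: [[0.101, 0.995, -0.001], [0.995, -0.101, -0.003], [-0.003, -0.001, -1.0]]
wrist_force: [0.2, -4.6, 1.3]
grip_width: 0.0223
```

Request:
move_arm(motion=[[-0.005,0,0,0,0,0],[-0.005,0,0,0,0,0],[-0.005,0,0,0,0,0]])

```text
time_s: 15.4
tcp_pos: [0.4494, 0.2554, 0.0229]
eef_rot: [[0.101, 0.995, -0.001], [0.995, -0.101, -0.003], [-0.003, -0.001, -1.0]]
wrist_force: [1.3, -3.5, -0.1]
grip_width: 0.022
```

```bash
cat > fm.py <<'E'
from h import *
def fm(n=4):
    F=[]
    for i in range(n):
        capture('side');o=status.observe();F.append(o['wrist_force'])
    F=np.array(F); print("t",round(o['time_s'],2),F.mean(0).round(2),"z",F[:,2].round(1),o['tcp_pos'].round(4)); 
E
python3 -c "
from ov import *
from fm import fm
fm(4);row([.4494,.2554,.0229],1.4686)"
```

```text
t 15.6 [ 0.71 -3.35  0.15] z [-0.4  0.6  0.8 -0.4] [0.4494 0.2554 0.0229]
t 15.6 tcp [0.4494 0.2554 0.0229] F [ 0.66 -3.79 -0.39] w 0.0224
ROW [0.001, -0.0, -0.0] [-0.005, 0.022, 0.008]
```

Request:
move_arm(motion=[[-0.015,0,0,0,0.02,0],[-0.015,0,0,0,0.02,0],[-0.015,0,0,0,0.02,0]])

```text
time_s: 15.9
tcp_pos: [0.4494, 0.2552, 0.0229]
eef_rot: [[0.101, 0.995, -0.0], [0.995, -0.101, 0.001], [0.001, -0.0, -1.0]]
wrist_force: [0.7, -0.4, -1.7]
grip_width: 0.0225
```

```bash
python3 -c "
from ov import *
from fm import fm
fm(4);row([.4494,.2552,.0229],1.4686)"
```

```text
t 16.1 [ 0.29 -0.64 -1.99] z [-1.4 -2.6 -2.  -2.1] [0.4493 0.2552 0.0229]
t 16.1 tcp [0.4493 0.2552 0.0229] F [ 0.39 -0.07 -2.05] w 0.0221
ROW [0.001, 0.001, -0.001] [-0.004, -0.003, 0.009]
```

Request:
move_arm(motion=[[0,0,-0.02,0,0,0],[0,0,-0.04,0,0,0],[0,0,-0.04,0,0,0]])

```text
time_s: 16.4
tcp_pos: [0.4493, 0.2552, 0.0246]
eef_rot: [[0.101, 0.995, -0.001], [0.995, -0.101, 0.001], [0.001, -0.001, -1.0]]
wrist_force: [-0.0, -0.2, -1.0]
grip_width: 0.0223
```

Request:
move_arm(motion=[[0,0,-0.015,0,0,0],[0,0,-0.015,0,0,0]])

```text
time_s: 16.6
tcp_pos: [0.4493, 0.2552, 0.0252]
eef_rot: [[0.101, 0.995, -0.001], [0.995, -0.101, 0.001], [0.001, -0.001, -1.0]]
wrist_force: [0.4, -0.3, -1.8]
grip_width: 0.0223
```

Request:
move_arm(motion=[[0,0,-0.015,0,0,0],[0,0,-0.015,0,0,0]])

```text
time_s: 16.8
tcp_pos: [0.4492, 0.2552, 0.0253]
eef_rot: [[0.101, 0.995, -0.001], [0.995, -0.101, 0.0], [0.0, -0.001, -1.0]]
wrist_force: [1.0, -0.1, -6.7]
grip_width: 0.0224
```

Request:
move_arm(motion=[[0,0,-0.015,0,0,0],[0,0,-0.015,0,0,0]])

```text
time_s: 17.0
tcp_pos: [0.449, 0.2552, 0.0254]
eef_rot: [[0.101, 0.995, -0.001], [0.995, -0.101, 0.0], [0.0, -0.002, -1.0]]
wrist_force: [2.4, 0.8, -10.3]
grip_width: 0.0223
```

```bash
python3 -c "
from fm import *
fm(4)"
```

```text
t 17.2 [  2.57   1.09 -11.82] z [-11.4 -10.8 -11.8 -13.3] [0.449  0.2551 0.0254]
```

Request:
move_arm(motion=[[0,0,-0.018,0,0,0],[0,0,-0.018,0,0,0],[0,0,-0.018,0,0,0]])

```text
time_s: 17.5
tcp_pos: [0.4488, 0.2551, 0.0255]
eef_rot: [[0.102, 0.995, -0.002], [0.995, -0.102, 0.0], [-0.0, -0.002, -1.0]]
wrist_force: [4.8, 1.9, -15.5]
grip_width: 0.0221
```

```bash
python3 -c "
from fm import *
fm(3)"
```

```text
t 17.65 [  4.41   2.   -15.77] z [-15.7 -16.  -15.5] [0.4488 0.2551 0.0255]
```

```bash
python3 -c "
from fm import *
for i in range(9): fm(5)
from h import *
save(capture('side'),'pull',(265,130,335,220),7)"
```

```text
t 17.9 [  4.71   1.6  -15.79] z [-16.4 -15.3 -15.4 -16.3 -15.6] [0.4488 0.2551 0.0255]
t 18.15 [  4.74   2.05 -15.88] z [-15.7 -15.9 -15.7 -16.  -16.1] [0.4488 0.2552 0.0255]
t 18.4 [  4.58   1.78 -15.99] z [-15.8 -17.1 -16.3 -15.4 -15.4] [0.4489 0.2551 0.0255]
t 18.65 [  4.59   1.51 -15.92] z [-15.7 -16.1 -15.8 -15.6 -16.4] [0.4489 0.2551 0.0255]
t 18.9 [  4.76   1.71 -16.3 ] z [-16.5 -16.8 -15.8 -15.8 -16.6] [0.4488 0.2551 0.0255]
t 19.15 [  4.56   1.89 -16.07] z [-15.8 -15.8 -16.7 -16.  -16.2] [0.4488 0.2551 0.0254]
t 19.4 [  4.66   1.97 -16.2 ] z [-15.4 -15.6 -16.5 -16.4 -17.2] [0.4488 0.2551 0.0255]
t 19.65 [  4.56   1.44 -16.14] z [-16.8 -15.3 -17.  -16.3 -15.4] [0.4488 0.2551 0.0255]
t 19.9 [  5.04   1.82 -16.43] z [-16.9 -16.1 -16.4 -16.5 -16.3] [0.4489 0.2551 0.0255]
```

Request:
move_arm(motion=[[0,0,0.02,0,0,0],[0,0,0.04,0,0,0],[0,0,0.06,0,0,0],[0,0,0.07,0,0,0]])

```text
time_s: 20.35
tcp_pos: [0.449, 0.2552, 0.0233]
eef_rot: [[0.101, 0.995, -0.001], [0.995, -0.101, 0.001], [0.001, -0.001, -1.0]]
wrist_force: [-0.5, -0.9, -1.5]
grip_width: 0.0223
```

```bash
python3 -c "
from fm import *
fm(3)"
```

```text
t 20.5 [ 0.33 -0.32 -1.86] z [-2.1 -1.8 -1.6] [0.4489 0.2552 0.023 ]
```

View pics/pull.png

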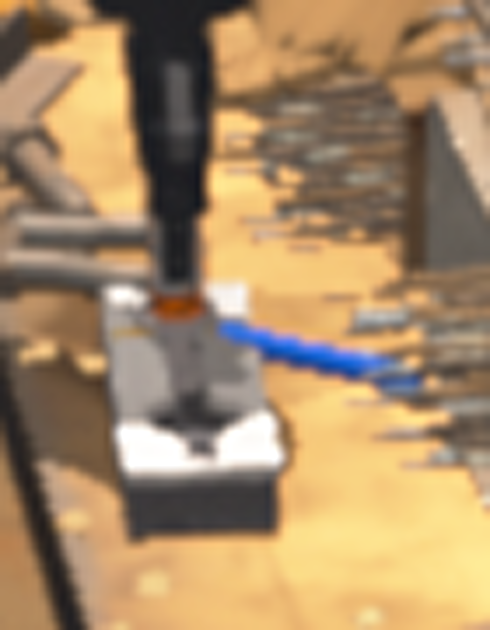

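The pull picture shows the stud upright in the slot at the yellow lines, around (178,310). I'll lower it to the floor now, feeling for contact.

Request:
move_arm(motion=[[0,0,0.015,0,0,0],[0,0,0.02,0,0,0],[0,0,0.02,0,0,0]])

```text
time_s: 20.8
tcp_pos: [0.4489, 0.2552, 0.0221]
eef_rot: [[0.101, 0.995, -0.002], [0.995, -0.101, 0.0], [0.0, -0.002, -1.0]]
wrist_force: [0.0, -0.4, -1.5]
grip_width: 0.0223
```

Request:
move_arm(motion=[[0,0,0.01,0,0,0],[0,0,0.01,0,0,0]])

```text
time_s: 21.0
tcp_pos: [0.449, 0.2552, 0.0219]
eef_rot: [[0.101, 0.995, -0.002], [0.995, -0.101, 0.0], [0.0, -0.002, -1.0]]
wrist_force: [-0.5, -0.8, 0.1]
grip_width: 0.0224
```

Request:
move_arm(motion=[[0,0,0.01,0,0,0],[0,0,0.01,0,0,0]])

```text
time_s: 21.2
tcp_pos: [0.4491, 0.2553, 0.0219]
eef_rot: [[0.101, 0.995, -0.001], [0.995, -0.101, 0.001], [0.0, -0.001, -1.0]]
wrist_force: [-1.5, -0.1, 2.9]
grip_width: 0.0221
```

Request:
move_arm(motion=[[0,0,0,0,0,0],[0,0,0,0,0,0],[0,0,0,0,0,0],[0,0,0,0,0,0],[0,0,0,0,0,0],[0,0,0,0,0,0]], grip=0.4, force=20)

```text
time_s: 21.8
tcp_pos: [0.4491, 0.2553, 0.0218]
eef_rot: [[0.101, 0.995, -0.001], [0.995, -0.101, 0.001], [0.0, -0.001, -1.0]]
wrist_force: [-0.2, -0.5, -0.0]
grip_width: 0.0596
```

Request:
move_arm(motion=[[0,0,-0.2,0,0,0],[0,0,-0.6,0,0,0],[0,0,-1.2,0,0,0],[0,0,-1.9,0,0,0],[0,0,-2.7,0,0,0],[0,0,-3.5,0,0,0],[0,0,-4,0,0,0],[0,0,-4,0,0,0]])

```text
time_s: 22.6
tcp_pos: [0.451, 0.2562, 0.186]
eef_rot: [[0.101, 0.995, 0.005], [0.995, -0.101, 0.005], [0.005, 0.004, -1.0]]
wrist_force: [-0.3, 0.4, 1.1]
grip_width: 0.06
```

```bash
python3 - <<'E'
from h import *
row([.449,.2552,.1],1.4686)
s=capture("side"); t=capture("top"); save(s,"e_s",(250,120,350,220),6); save(t,"e_t",(180,150,310,250),5)
E
```

```text
t 22.6 tcp [0.451  0.2562 0.186 ] F [-0.28  0.45  1.06] w 0.06
ROW [-0.042, -0.057, 2.15] [0.03, -0.039, 0.008]
```

View pics/e_s.png

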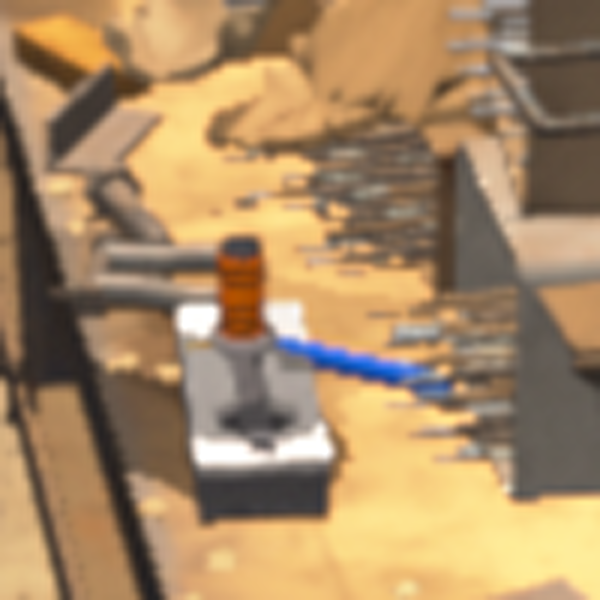

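View pics/e_t.png

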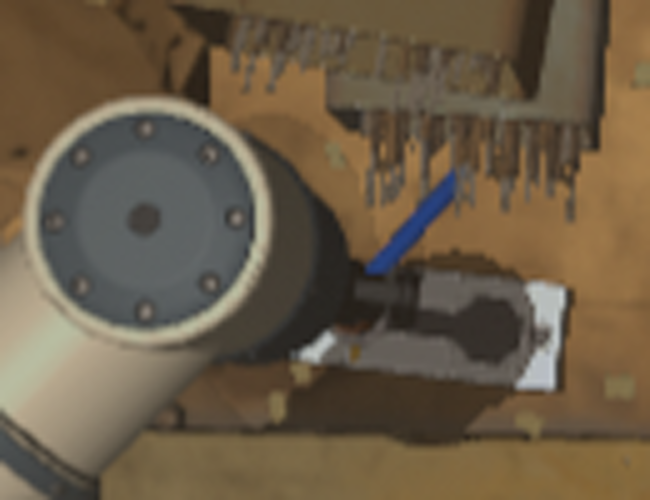

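```bash
python3 - <<'E'
from h import *
s=capture("side"); print("cap",atz(s,(250+242/6-.5,120+246/6-.5),.091).round(4)); print("collar",atz(s,(250+243/6-.5,120+338/6-.5),.041).round(4))
o=status.observe(); print(o["joint_velocities"].round(4),o["wrist_force"].round(2))
print(workorder.finish_job())
E
```

```text
cap [0.4478 0.2504 0.091 ]
collar [0.4469 0.2478 0.041 ]
[-0.0006  0.0116 -0.0167 -0.0003  0.002   0.0017] [-0.03 -0.16 -0.6 ]
the job is handed in; nothing more can be done
None
```

The orange stud went head-down into the pocket and slid to the closed end. I pulled it there, lowered it, released it and handed the job in at about 23 s. `finish_job` gives no verdict, so what follows is from my own checks.

- **Fully home:** the neck met the closed end at y ≈ 0.2553 with about 4.6 N of resistance. That agrees with the seat position measured from the top camera.
- **Pull:** the upward wrist force held at about 15.8–16.4 N for 2.4 s. Less the stud's weight of about 1.7 N, that is about 14.3 N on the strips. A sideways force of about 5 N came with it. The wrist never read more than about 17 N at any point in contact with the rail.
- **Left standing:** the stud met the floor again at the height I expected for it. The last side picture shows it upright at the yellow lines with the gripper clear above it, and the wrist force read near zero. I saw the arm touch none of the loose hardware, but I did not re-measure where it lies.

Two checks disagreed:

- **Finger height:** the fingertips appeared about 30 mm higher in the pictures than the reported tool height. I probed down without contact, saw the pictures were right, and took all later heights relative to the grasp.
- **Final position:** the last side-camera check puts the stud 3–5 mm short of the seat along y. That camera also read 1–3 mm low on the rail and stud earlier. The measured end-stop contact says it is home, so I went with that.

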